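Load the spray stand and index its slide

ROBOT

A 6-joint arm with a two-finger parallel gripper is mounted at the origin on the work surface. World frame = base frame: x ahead of the robot, y to its left, z up, the work surface at z = 0. Lengths are in mm, angles in rad, forces in N, time in s.
With the tool pointing down it reaches from about 325 to 775 mm from the base axis. Payload 9.3 kg.
Tool frame: the origin (TCP) lies between the finger pads; the fingertips stand env.finger_overhang ahead of it and the grasp point (between the pads) lies 3 mm ahead of it (env.finger_overhang is the distance from the TCP to the fingertips, in mm); z points along the fingers, y is the line along which they close (so a half turn about z gives the same grasp; the last joint's range is limited). The gripper opens to 85 mm and grips with 20 to 120 N. Pads are 22 mm wide; open, the fingers measure 114 mm over their backs; the gripper's body (76 mm by 85 mm) begins 54 mm behind the grasp point. The pads swing forward as they close: fully open they stand 13 mm farther back than shut.
Start: joints at [-1.266, 0.259, 0.021, 1.334, 0, 1.418], TCP at [243.08, -493.365, 253.279] pointing down, gripper open.
Joint ranges: [-3.04, 3.04], [-0.91, 1.82], [-1.04, 1.36], [-1.92, 1.95], [-1.52, 1.45], [-3.14, 3.14]. Speed limits (rad/s): [2.22, 2.22, 2.79, 3.14, 3.14, 3.14].

INTERFACE

Orientations are given as [roll, pitch, yaw] about the fixed x, y, z axes, in that order (R = Rz(yaw) Ry(pitch) Rx(roll)).
In Python, from workcell import env gives the robot as it stands.
- The arm moves only by the tool servo_tool, never from a script. Its arguments are lists of equal length, an entry for each row: "gripper": the opening, from 0 (shut) to 1 (fully open); "offset": the shift along the world's x, y, z in m, a list of three; "delta_rot": the turn, a rotation vector about the world's x, y, z in rad, a list of three. A call has 1 to 10 rows; each row shifts and turns the commanded pose from where the row before left it; what a row does not reach is not made up. A row lasts 1/8 s, in which the tool goes at most 62.5 mm and 10.7 degrees, less where a joint would pass 70% of its speed; a pose out of reach is approached as far as the arm can. A call with a gripper value outside its range is refused whole. The fingers move at their own pace and stop on an object; "newtons" is the grip in N (left out, the last holds). Time passes only in rows, so rows that do not move let the fingers close. It gives the time, the measured TCP pose, the force, the opening and the grip force at its end, in the units of the state.
- env.observe(): the state, without advancing time (a new reading comes with each control period).
- env.snapshot(name): name is "scene" or "top"; returns a dict with "color" (420x560x3 uint8, red, green, blue), "z_map" (420x560 float32, mm along the optical axis (not along the pixel's ray), 0 where there is no reading), "fx", "fy", "cx", "cy" (pixels), "dist_coeffs" ([k1, k2, p1, p2, k3] as OpenCV has them; the pictures are not rectified), "R" (3x3) and "t" (3): a world point X has camera coordinates R X + t. Camera axes: x right, y down, z forward; pixel columns grow to the right and rows downward; lengths in mm; the calibration is good to about 2 mm. A picture is of the moment at which its call begins.
- env.job_done(): hands the job in; it is judged then, once.
Trained networks look in the newest picture that a camera, given by its name, has taken for a name from the list of things; names that differ only in an ending like _2 or _b are one class to them, and where a whole thing is asked for, a point or a joint stands for the part that bears it (a point fixed in the world has none). Each returns a list of dicts, best first, with "confidence" (0 to 1); they miss things now and then, are a little off and sometimes report something else, mostly with a low value. They report only what shows in the picture. A call takes as long as a camera call.
- env.recognise(camera, target): "point" ([row, column] in pixels, amid what is visible of it).
- env.silhouettes(camera, target): "region" (420x560 bool, what is visible of it) and "point" ([row, column] in pixels, amid what is visible of it).
The state is a dict: "time_s": time; "joint_pos": joint angles; "joint_velocities": joint speeds; "effort": joint torques, N m; "ee_pos": TCP position; "tcp_rot": TCP orientation; "ft_force": force on the tool from outside, world axes, zero at the start; "wrist_torque": the same for the moment, N m; "gripper_width": opening from 0.0 (shut) to 1.0 (fully open); "gripper_force": force on a finger pad.
Only numpy, scipy, OpenCV 4.12 (cv2) and the standard library are available. Lean on these libraries where they do the work, as an engineer would, in place of code of your own. Each camera call takes 0.05 s, during which the arm holds its last target. There are 200 camera calls.

TASK

Take the pale, unsprayed frozen log on its board and set it down gently in the middle of the turntable, lying parallel to the red release bar. Then lift the release bar, slide the carriage with the log on it until its pointer stands at the blue clip, and let the bar drop so that it locks in the notch there. Leave the brown log and the two bottles where they are.

Things in the scene. Friction and masses are not known exactly. Their poses are not given: they have to be found in the camera images.
- slide_base: grey base plate of the spray stand's slide, 240 x 450 x 8 mm, fixed to the table; origin at the centre of its underside. The carriage travels along its y axis; +y leads towards the extraction booth. Along its centre runs a rack with 8 latch notches 30 mm apart, at y = -165, -135, ... +45 mm; the white scale with one black line per notch lies along its +x edge.
- carriage (a joint): travel of the carriage along slide_base's +y, in m: 0 in the first notch, 0.03 more per notch, 0.21 in the last. It starts locked in the first notch, the loading place; each notch leaves about 2 mm of play either way. It runs freely (about 1 N of friction, 1.7 kg moving) once the bar is lifted.
- pointer (a point): the carriage's pointer line, straight under the middle of the release bar and 30 mm above the table; a red pointer reaches from there to the scale. Axes as slide_base's.
- release_bar (a joint): lift of the release bar in m: 0 down and locked in a notch, 0.019 and more clear of the teeth, stop at 0.026. A spring and its weight press it down: 6 N when down, 9 N when up. Let go anywhere between two notches, its pin slips off the tooth into the nearest notch and draws the carriage along (up to 15 mm).
- bar_grip (a point): middle of the red release bar, a round bar 14 mm in diameter that lies level along slide_base's x axis (across the travel), 94 mm long between two upright posts 10 mm thick, 125 mm above the table when down; free space above, below (80 mm) and on both sides. It moves with the carriage and lies 120 mm on the -y side of the turntable's centre. Grip it from above, fingers closing along slide_base's y.
- turntable_top (a point): centre of the turntable's black rubber top, 148 mm across on a steel disc 170 mm across, 74 mm above the table, carried by the carriage. The disc can spin with slight friction. Position matters, its heading does not.
- pale_log_center (a point): the log to load: a pale cream frozen log dessert 156 mm long (its x axis), 60 mm wide (its y axis) and 60 mm high, its upper edges rounded, frozen onto a gold board 176 x 84 x 4 mm; 0.45 kg. The point is its centre, 32 mm above the board's underside. Grip it across its 60 mm width on its flat sides (from 4 to 48 mm above the underside).
- brown_log_center (a point): the finished brown log, same size and board; same point. Not to be moved.
- blue_clip: blue setting clip, 36 x 18 mm, 18 mm high with a round thumb screw 14 mm high on top, clamped to the scale edge of slide_base exactly in line with one notch; origin at its middle; axes as slide_base's. It marks the notch wanted: pointer and clip then have the same y in slide_base's frame.
- yellow_clip: yellow setting clip at another notch (not wanted)
- red_clip: red setting clip at another notch (not wanted)
- green_clip: green setting clip at another notch (not wanted)
- orange_bottle: orange 56 mm x 140 mm cocoa-butter bottle with black cap, standing loose; origin at the centre of its underside
- green_bottle: green bottle of the same size, standing loose; origin at the centre of its underside

How it is judged:
By the outcome, as a careful person would: the job done as asked, in the order asked, and still so for the second after the job is handed in, with the robot touching nothing.
It also fails if it takes over 61 s, if anything falls off the work surface, if the arm or the gripper's body presses on something with over 40 N, if the wrist force passes 120 N, or if a joint passes its speed limit or range.

## Working session

There is one attempt and no reset: what is moved stays moved. The work goes in short steps, Python scripts to look and compute and a tool call to move; the robot and the scene stay as the last step left them, time stands still between calls to the robot, and variables do not carry over. Pictures are saved under pics/ and viewed, at most 10 in all, crops included, and the job is handed in when it is done.

Besides the shell and the picture viewer there is one more tool, called after ">>>" as a command line: name --argument value ..., lists and objects as JSON in quotes. servo_tool: Moves the arm, as the interface text tells. Its arguments: {"type":"object","properties":{"gripper":{"type":"array"},"offset":{"type":"array"},"delta_rot":{"type":"array"},"newtons":{"type":"number"}},"required":["gripper","offset","delta_rot"]}

```bash
mkdir -p pics; cat > h.py <<'E'
import numpy as np, cv2
from workcell import env
def cam(n):
    return env.snapshot(n)
def world(s,px,z=None):
    """px list of [row,col] -> world; depth from z_map, or intersect plane z"""
    K=np.array([[s['fx'],0,s['cx']],[0,s['fy'],s['cy']],[0,0,1.]]);R=np.array(s['R']);t=np.array(s['t'])
    px=np.atleast_2d(np.array(px,float))
    u=cv2.undistortPoints(px[:,None,::-1].copy(),K,np.array(s['dist_coeffs']))[:,0]
    ray=np.c_[u,np.ones(len(u))]
    if z is None:
        r=np.round(px).astype(int);d=s['z_map'][r[:,0],r[:,1]][:,None]
        return (ray*d-t)@R
    C=-R.T@t; w=ray@R
    return C+w*((z-C[2])/w[:,2])[:,None]
E
python3 - <<'E'
from h import *
print(env.finger_overhang, env.observe()['tcp_rot'])
for n in ("scene","top"):
    s=cam(n); cv2.imwrite(f'pics/{n}0.png',s['color'][:,:,::-1])
    for k in ["slide_base","release_bar","bar_grip","pointer","turntable_top","pale_log_center","brown_log_center","blue_clip","yellow_clip","red_clip","green_clip","orange_bottle","green_bottle"]:
        for d in env.silhouettes(n,k)[:2]:
            m=d['region']&(s['z_map']>0); P=world(s,np.argwhere(m)) if m.any() else np.zeros((1,3))
            hi=np.percentile(P[:,2],90)
            T=P[P[:,2]>hi-6]
            print(n,k,round(d['confidence'],2),np.round(d['point']),m.sum(),'med',np.median(P,0).round(),'top',T.mean(0).round(),'min',np.percentile(P,2,0).round(),'max',np.percentile(P,98,0).round())
E
```

```text
22.0 [-3.14026324e+00 -2.04744528e-04  4.57823293e-01]
scene slide_base 0.95 [255. 303.] 12723 med [594. 169.  10.] top [587.  85.  76.] min [452. -64.   2.] max [700. 359.  77.]
scene release_bar 0.89 [192. 253.] 342 med [595. -25. 122.] top [601. -24. 128.] min [525. -79.  17.] max [650. -14. 131.]
scene release_bar 0.33 [133. 238.] 1218 med [ 457. -322.   42.] top [ 443. -342.   61.] min [ 391. -419.   -3.] max [ 480. -264.   65.]
scene bar_grip 0.6 [191. 253.] 371 med [595. -25. 121.] top [601. -24. 128.] min [ 505. -101.   -0.] max [650. -14. 131.]
scene bar_grip 0.47 [305. 422.] 903 med [496. 457.  87.] top [487. 452. 138.] min [398. 414.  -2.] max [510. 478. 140.]
scene pointer 0.86 [229. 277.] 4303 med [602.  84.  70.] top [587.  85.  76.] min [503. -52.  19.] max [675. 170. 128.]
scene turntable_top 0.76 [231. 287.] 2685 med [587.  98.  71.] top [585.  96.  72.] min [506.  16.  63.] max [660. 171.  75.]
scene pale_log_center 0.83 [159. 202.] 1146 med [ 620. -291.   50.] top [ 607. -318.   61.] min [ 577. -395.   -2.] max [ 648. -242.   65.]
scene pale_log_center 0.68 [303. 4
[... 2233 characters left out ...]
265.] 93 med [708. 108.  20.] top [711. 109.  32.] min [692. 100.  10.] max [725. 118.  35.]
top green_clip 0.67 [208. 275.] 3470 med [580.  91.  74.] top [580.  91.  75.] min [507.  16.  68.] max [654. 166.  80.]
top green_clip 0.55 [159. 288.] 108 med [716.  48.  20.] top [719.  49.  32.] min [699.  37.  -1.] max [735.  58.  36.]
top orange_bottle 0.95 [253. 131.] 633 med [483. 438.  92.] top [481. 449. 140.] min [455. 423.  -1.] max [511. 469. 143.]
top orange_bottle 0.21 [162. 264.] 94 med [708. 108.  20.] top [711. 109.  32.] min [692. 100.  13.] max [726. 118.  35.]
top green_bottle 0.85 [218. 125.] 553 med [577. 452.  94.] top [579. 462. 140.] min [553. 437.  16.] max [603. 479. 143.]
```

```bash
python3 - <<'E'
from h import *
s=cam("top")
def rect(mask,zr,lab):
    P=world(s,np.argwhere(mask&(s['z_map']>0))); P=P[(P[:,2]>zr[0])&(P[:,2]<zr[1])]
    (c,wh,a)=cv2.minAreaRect(P[:,:2].astype(np.float32)); print(lab,np.round(c,1),np.round(wh,1),round(a,1),'meanz',P[:,2].mean().round(1),len(P)); 
for k in ("pale_log_center","brown_log_center"):
    m=env.silhouettes("top",k)[0]['region']; rect(m,(57,75),k+' top');rect(m,(40,75),k+' all');
m=env.silhouettes("top","slide_base")[0]['region']; rect(m,(3,12),'base')
m=env.silhouettes("top","turntable_top")[0]['region']; rect(m,(68,82),'tt')
m=env.silhouettes("top","release_bar")[0]['region']; rect(m,(115,140),'bar')
a=cv2.imread('pics/top0.png');b=cv2.imread('pics/scene0.png')
cv2.imwrite('pics/top0b.png',cv2.resize(a,(798,598)))
E
```

```text
pale_log_center top [ 601.9 -324.1] [152.4  57.9] 84.0 meanz 63.5 1236
pale_log_center all [ 603.1 -326.4] [157.9  60.4] 84.2 meanz 61.7 1463
brown_log_center top [ 437.  -346.1] [ 56.5 153.8] 3.6 meanz 63.1 1251
brown_log_center all [ 436.1 -346.7] [ 59.7 157.6] 4.0 meanz 61.4 1498
base [575.2 136.1] [241.9 452.5] 8.0 meanz 8.0 6997
tt [580.9  92.1] [165.7 166.4] 40.1 meanz 74.0 3437
bar [596.  -27.5] [104.4  13.6] 7.9 meanz 130.9 236
```

View pics/top0b.png

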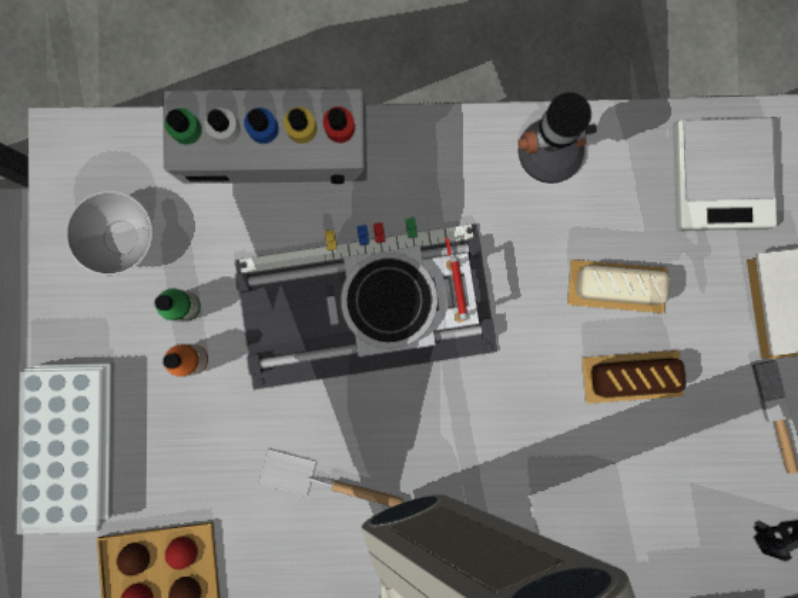

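View pics/scene0.png

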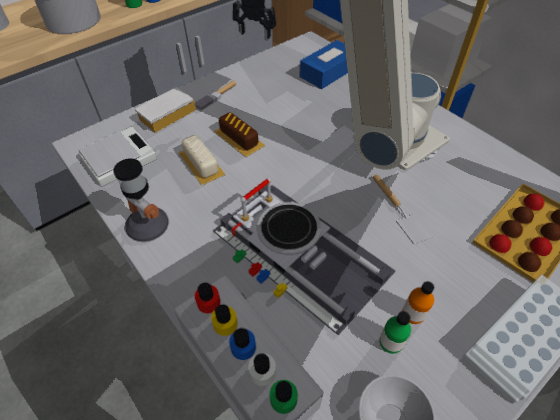

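The top view shows the pale log at about (622,285), the turntable at (390,298), the red bar at (459,287) and the clips at y≈232, from left to right yellow, blue, red, green. In the scene view the log lies at (200,158) and the bar at (257,190), which matches. The blue clip works out at the y = -15 notch, a travel of 150 mm. The base yaw is 8° and the log's long axis is at 84°.

>>> servo_tool --gripper '[1, 1, 1, 1, 1, 1, 1, 1, 1, 1]' --offset '[[0.036, 0.017, -0.01], [0.036, 0.017, -0.01], [0.036, 0.017, -0.01], [0.036, 0.017, -0.01], [0.036, 0.017, -0.01], [0.036, 0.017, -0.01], [0.036, 0.017, -0.01], [0.036, 0.017, -0.01], [0.036, 0.016, -0.01], [0.035, 0.016, -0.01]]' --delta_rot '[[0, 0, 0.1], [0, 0, 0.1], [0, 0, 0.1], [0, 0, 0.1], [0, 0, 0.1], [0, 0, 0.1], [0, 0, 0.1], [0, 0, 0.1], [0, 0, 0.1], [0, 0, 0.11]]' --newtons 40

```text
time_s: 2.95
ee_pos: [603.3, -324.7, 152.8]
tcp_rot: [-3.142, 0.0, 1.471]
ft_force: [-0.1, -1.4, -0.0]
gripper_width: 1.004
gripper_force: 0.0
```

```bash
python3 - <<'E'
from h import *
o=env.observe();print({k:np.round(o[k],3) for k in('time_s','joint_pos','ee_pos','tcp_rot','ft_force','gripper_width')})
s=cam("scene"); 
for d in env.silhouettes("scene","pale_log_center")[:1]:
    P=world(s,np.argwhere(d['region']&(s['z_map']>0)));T=P[P[:,2]>57].astype(np.float32)
    print(d['confidence'],cv2.minAreaRect(T[:,:2]))
s=cam("top")
for d in env.silhouettes("top","pale_log_center")[:1]:
    P=world(s,np.argwhere(d['region']&(s['z_map']>0)));T=P[(P[:,2]>57)&(P[:,2]<75)].astype(np.float32)
    print(d['confidence'],cv2.minAreaRect(T[:,:2]))
E
```

```text
{'time_s': np.float64(2.95), 'joint_pos': array([-0.616,  0.528,  0.188,  1.231, -0.   ,  1.054]), 'ee_pos': array([ 603.288, -324.723,  152.845]), 'tcp_rot': array([-3.142,  0.   ,  1.471]), 'ft_force': array([-0.075, -1.382, -0.04 ]), 'gripper_width': np.float64(1.004)}Traceback (most recent call last):
  File "<stdin>", line 6, in <module>
cv2.error: OpenCV(4.12.0) /io/opencv/modules/imgproc/src/convhull.cpp:143: error: (-215:Assertion failed) total >= 0 && (depth == CV_32F || depth == CV_32S) in function 'convexHull'
```

>>> servo_tool --gripper '[1, 1, 1, 1, 1, 1, 1, 1]' --offset '[[0, 0, -0.025], [0, 0, -0.025], [0, 0, -0.025], [0, 0, -0.02], [0, 0, -0.012], [0, 0, -0.01], [0, 0, 0], [0, 0, 0]]' --delta_rot '[[0, 0, 0], [0, 0, 0], [0, 0, 0], [0, 0, 0], [0, 0, 0], [0, 0, 0], [0, 0, 0], [0, 0, 0]]'

```text
time_s: 4.05
ee_pos: [602.4, -325.6, 37.0]
tcp_rot: [3.141, 0.0, 1.468]
ft_force: [-0.6, -0.8, 0.1]
gripper_width: 1.001
gripper_force: 0.0
```

```bash
python3 - <<'E'
from h import *
a=cam("top")['color'];b=cam("scene")['color']
im=np.hstack([cv2.resize(a[150:270,360:500],(400,343)),cv2.resize(b[80:220,130:290],(392,343))])
cv2.imwrite('pics/g1.png',im[:,:,::-1])
E
```

```text
(no output)
```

View pics/g1.png

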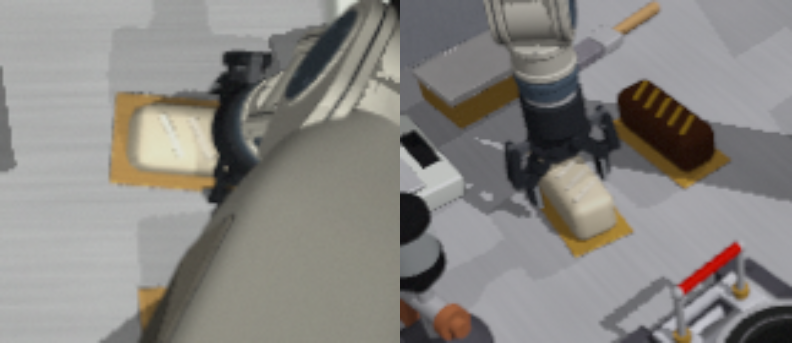

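The fingers straddle the pale log (left panel around 240,130, right panel around 560,160), clear of the brown log. I'll close on it.

>>> servo_tool --gripper '[1, 0.5, 0.5, 0.5, 0.5, 0.5, 0.5, 0.5]' --offset '[[0, 0, -0.003], [0, 0, 0], [0, 0, 0], [0, 0, 0], [0, 0, 0], [0, 0, 0], [0, 0, 0], [0, 0, 0]]' --delta_rot '[[0, 0, 0], [0, 0, 0], [0, 0, 0], [0, 0, 0], [0, 0, 0], [0, 0, 0], [0, 0, 0], [0, 0, 0]]' --newtons 40

```text
time_s: 5.15
ee_pos: [601.9, -325.3, 33.4]
tcp_rot: [-3.141, -0.0, 1.468]
ft_force: [-3.7, 0.5, 5.8]
gripper_width: 0.694
gripper_force: 45.7
```

>>> servo_tool --gripper '[0.5, 0.5, 0.5, 0.5, 0.5, 0.5, 0.5, 0.5, 0.5, 0.5]' --offset '[[0, 0, 0.008], [0, 0, 0.018], [0, 0, 0.025], [0, 0, 0.025], [0, 0, 0.025], [0, 0, 0.025], [0, 0, 0.022], [0, 0.01, 0.018], [0, 0.015, 0.008], [-0.001, 0.02, 0]]' --delta_rot '[[0, 0, 0], [0, 0, 0], [0, 0, 0], [0, 0, 0], [0, 0, 0], [0, 0, 0], [0, 0, 0.03], [0, 0, 0.06], [0, 0, 0.08], [0, 0, 0.1]]'

```text
time_s: 6.4
ee_pos: [601.4, -280.3, 207.7]
tcp_rot: [3.141, 0.001, 1.74]
ft_force: [0.2, -0.4, -5.5]
gripper_width: 0.692
gripper_force: 45.0
```

>>> servo_tool --gripper '[0.5, 0.5, 0.5, 0.5, 0.5, 0.5, 0.5, 0.5, 0.5, 0.5]' --offset '[[-0.002, 0.03, 0], [-0.002, 0.03, 0], [-0.002, 0.03, 0], [-0.002, 0.03, 0], [-0.002, 0.03, 0], [-0.002, 0.03, 0], [-0.002, 0.03, 0], [-0.002, 0.03, 0], [-0.002, 0.03, 0], [-0.002, 0.03, 0]]' --delta_rot '[[0, 0, 0.12], [0, 0, 0.12], [0, 0, 0.12], [0, 0, 0.12], [0, 0, 0.12], [0, 0, 0.12], [0, 0, 0.12], [0, 0, 0.12], [0, 0, 0.12], [0, 0, 0.12]]'

```text
time_s: 7.65
ee_pos: [581.0, 20.7, 207.1]
tcp_rot: [3.141, -0.0, 2.942]
ft_force: [0.3, 0.2, -5.1]
gripper_width: 0.695
gripper_force: 44.9
```

>>> servo_tool --gripper '[0.5, 0.5, 0.5, 0.5, 0.5, 0.5, 0.5, 0.5, 0.5, 0.5]' --offset '[[0, 0.025, 0], [0, 0.02, 0], [0, 0.016, 0], [0, 0.01, -0.01], [0, 0, -0.02], [0, 0, -0.02], [0, 0, -0.015], [0, 0, -0.01], [0, 0, -0.004], [0, 0, 0]]' --delta_rot '[[0, 0, 0.12], [0, 0, 0.1], [0, 0, 0.08], [0, 0, 0.04], [0, 0, 0], [0, 0, 0], [0, 0, 0], [0, 0, 0], [0, 0, 0], [0, 0, 0]]'

```text
time_s: 8.9
ee_pos: [581.2, 90.6, 128.4]
tcp_rot: [-3.142, 0.0, -3.006]
ft_force: [0.2, 0.9, -5.5]
gripper_width: 0.693
gripper_force: 44.8
```

```bash
python3 - <<'E'
from h import *
o=env.observe();print(o['ee_pos'],o['tcp_rot'])
for n in("top","scene"):
    s=cam(n); a=s['color']; cv2.imwrite(f'pics/p_{n}.png',(cv2.resize(a[130:280,170:370],(800,600)) if n=="top" else cv2.resize(a[150:300,190:390],(800,600)))[:,:,::-1])
    for d in env.silhouettes(n,"pale_log_center")[:1]:
        P=world(s,np.argwhere(d['region']&(s['z_map']>0)));print(n,d['confidence'],np.percentile(P,[2,50,98],axis=0).round())
        T=P[(P[:,2]>140)&(P[:,2]<175)].astype(np.float32)
        if len(T)>9: print(cv2.minAreaRect(T[:,:2]))
E
```

```text
[581.2375157   90.56829957 128.40138854] [-3.14155186e+00  2.34110415e-04 -3.00554792e+00]
scene 0.8 [[507.  68.  95.]
 [629. 112. 139.]
 [672. 138. 160.]]Traceback (most recent call last):
  File "<stdin>", line 8, in <module>
cv2.error: OpenCV(4.12.0) /io/opencv/modules/imgproc/src/convhull.cpp:143: error: (-215:Assertion failed) total >= 0 && (depth == CV_32F || depth == CV_32S) in function 'convexHull'
```

View pics/p_scene.png

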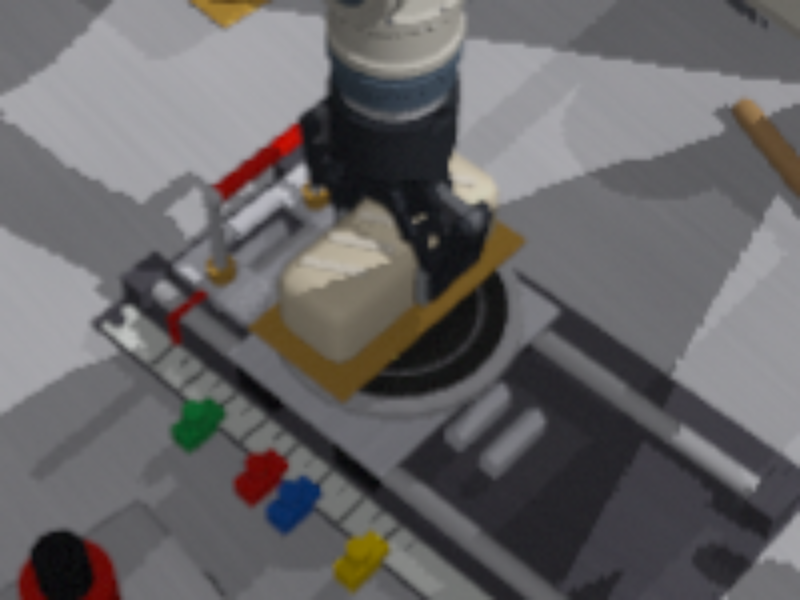

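View pics/p_top.png

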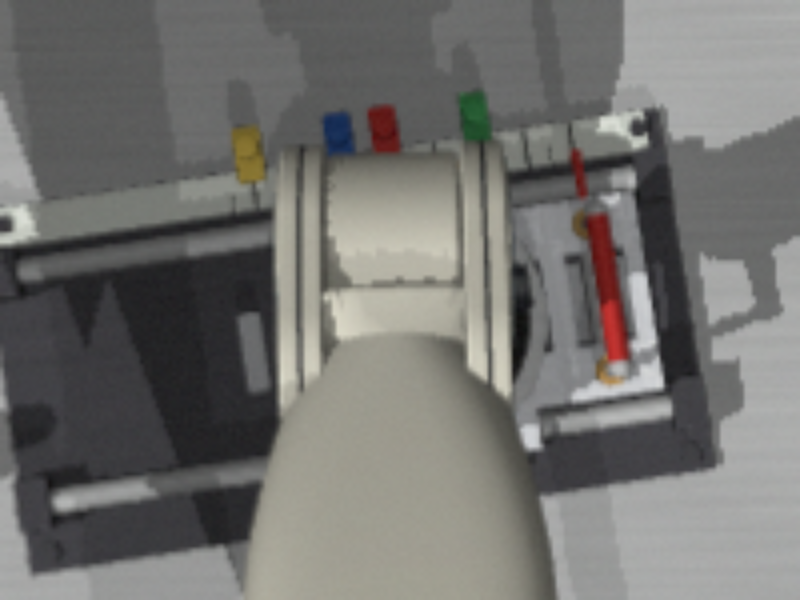

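The log hangs over the turntable, parallel to the bar, with its board reaching from about (345,395) to (510,240) in the scene crop; the bar and pointer are still at the first notch. I'll lower it slowly.

>>> servo_tool --gripper '[0.5, 0.5, 0.5, 0.5, 0.5, 0.5, 0.5, 0.5]' --offset '[[0, 0.001, -0.005], [0, 0, -0.005], [0, 0, -0.004], [0, 0, -0.002], [0, 0, -0.001], [0, 0, -0.001], [0, 0, -0.001], [0, 0, 0]]' --delta_rot '[[0, 0, 0], [0, 0, 0], [0, 0, 0], [0, 0, 0], [0, 0, 0], [0, 0, 0], [0, 0, 0], [0, 0, 0]]'

```text
time_s: 10.1
ee_pos: [581.1, 91.6, 109.3]
tcp_rot: [3.142, -0.0, -3.005]
ft_force: [-1.0, 0.1, -4.7]
gripper_width: 0.695
gripper_force: 44.8
```

>>> servo_tool --gripper '[0.5, 0.5, 0.5, 0.5]' --offset '[[0, 0, -0.0007], [0, 0, -0.0007], [0, 0, -0.0006], [0, 0, 0]]' --delta_rot '[[0, 0, 0], [0, 0, 0], [0, 0, 0], [0, 0, 0]]'

```text
time_s: 10.6
ee_pos: [581.1, 91.6, 107.4]
tcp_rot: [-3.142, 0.0, -3.005]
ft_force: [-0.3, -0.2, -3.4]
gripper_width: 0.692
gripper_force: 44.8
```

>>> servo_tool --gripper '[0.5, 0.5, 0.5]' --offset '[[0, 0, -0.0005], [0, 0, -0.0005], [0, 0, 0]]' --delta_rot '[[0, 0, 0], [0, 0, 0], [0, 0, 0]]'

```text
time_s: 10.98
ee_pos: [581.1, 91.7, 107.3]
tcp_rot: [-3.141, 0.001, -3.005]
ft_force: [-3.4, 0.4, 6.2]
gripper_width: 0.696
gripper_force: 46.3
```

>>> servo_tool --gripper '[0.8, 1, 1, 1, 1, 1, 1, 1, 1, 1]' --offset '[[0, 0, 0], [0, 0, 0], [0, 0, 0], [0, 0, 0], [0, 0, 0.01], [0, 0, 0.02], [0, 0, 0.025], [0, 0, 0.025], [0, 0, 0.018], [0, 0, 0.007]]' --delta_rot '[[0, 0, 0], [0, 0, 0], [0, 0, 0], [0, 0, 0], [0, 0, 0], [0, 0, 0], [0, 0, 0], [0, 0, 0], [0, 0, 0], [0, 0, 0]]'

```text
time_s: 12.22
ee_pos: [581.5, 91.7, 213.0]
tcp_rot: [-3.141, 0.002, -3.005]
ft_force: [-0.5, -0.4, 0.0]
gripper_width: 0.998
gripper_force: 0.0
```

>>> servo_tool --gripper '[1, 1, 1, 1, 1, 1]' --offset '[[0.003, -0.025, 0], [0.004, -0.03, 0], [0.004, -0.03, 0], [0.004, -0.023, 0], [0.001, -0.01, 0], [0, 0, 0]]' --delta_rot '[[0, 0, 0], [0, 0, 0], [0, 0, 0], [0, 0, 0], [0, 0, 0], [0, 0, 0]]'

```text
time_s: 12.98
ee_pos: [597.0, -26.6, 211.0]
tcp_rot: [3.141, -0.0, -3.006]
ft_force: [-0.1, 1.0, -0.9]
gripper_width: 1.001
gripper_force: 0.0
```

```bash
python3 - <<'E'
from h import *
for n in("top","scene"):
    s=cam(n); a=s['color']; cv2.imwrite(f'pics/q_{n}.png',(cv2.resize(a[130:280,170:370],(800,600)) if n=="top" else cv2.resize(a[150:300,190:390],(800,600)))[:,:,::-1])
    for k in("pale_log_center","release_bar"):
      for d in env.silhouettes(n,k)[:1]:
        P=world(s,np.argwhere(d['region']&(s['z_map']>0)));print(n,k,d['confidence'],np.percentile(P,[2,50,98],axis=0).round())
        T=P[(P[:,2]>115)&(P[:,2]<150)].astype(np.float32)
        if len(T)>9: print(cv2.minAreaRect(T[:,:2].copy()))
E
```

```text
top pale_log_center 0.78 [[499.  46.  72.]
 [580.  90. 133.]
 [669. 135. 143.]]
((585.194580078125, 91.08747863769531), (156.1598358154297, 59.87548828125), 7.574068546295166)
scene pale_log_center 0.58 [[511.  68.  73.]
 [603. 112. 126.]
 [669. 136. 139.]]
((589.6025390625, 95.74362182617188), (150.87596130371094, 58.18817138671875), 7.526923656463623)
scene release_bar 0.59 [[ 520. -134.   -4.]
 [ 600.  -25.  122.]
 [ 650.  -14.  132.]]
((602.6299438476562, -25.4329776763916), (101.73555755615234, 15.502742767333984), 7.60078763961792)
```

View pics/q_scene.png

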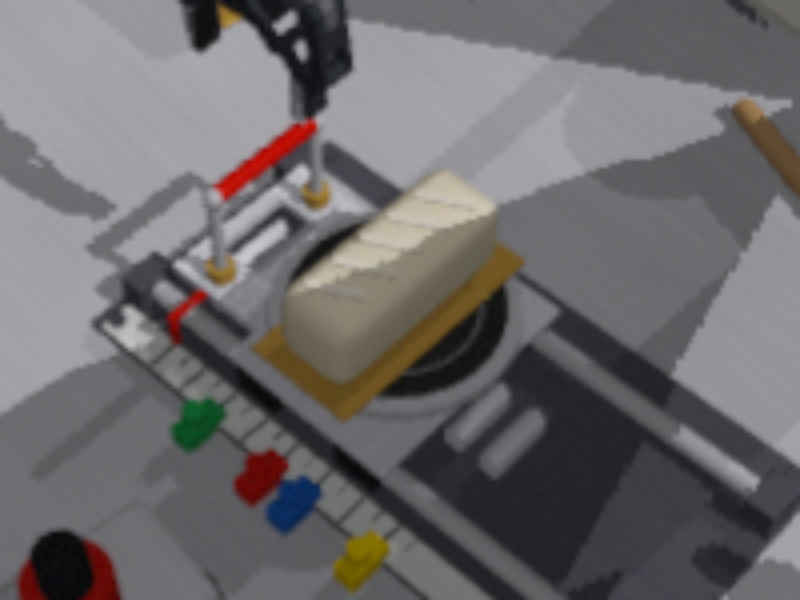

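The log lies parallel to the bar on the disc, with its board from (345,410) to (520,260), about 4 mm off-centre at most, which I accept. The bar at (265,160) is straight below the open gripper. I'll grip the bar.

>>> servo_tool --gripper '[1, 1, 1, 1, 1, 1, 1]' --offset '[[0, 0, -0.015], [0, 0, -0.022], [0, 0, -0.02], [0, 0, -0.015], [0, 0, -0.008], [0, 0, -0.003], [0, 0, 0]]' --delta_rot '[[0, 0, 0], [0, 0, 0], [0, 0, 0], [0, 0, 0], [0, 0, 0], [0, 0, 0], [0, 0, 0]]'

```text
time_s: 14.15
ee_pos: [597.3, -26.4, 128.5]
tcp_rot: [-3.141, 0.0, -3.005]
ft_force: [0.0, -0.2, 0.0]
gripper_width: 1.002
gripper_force: 0.0
```

>>> servo_tool --gripper '[0.5, 0, 0, 0, 0, 0, 0, 0, 0, 0]' --offset '[[0, 0, 0], [0, 0, 0], [0, 0, 0], [0, 0, 0], [0, 0, 0], [0, 0, 0], [0, 0, 0], [0, 0, 0], [0, 0, 0], [0, 0, 0]]' --delta_rot '[[0, 0, 0], [0, 0, 0], [0, 0, 0], [0, 0, 0], [0, 0, 0], [0, 0, 0], [0, 0, 0], [0, 0, 0], [0, 0, 0], [0, 0, 0]]' --newtons 60

```text
time_s: 15.4
ee_pos: [597.1, -26.4, 128.5]
tcp_rot: [-3.141, 0.0, -3.005]
ft_force: [-1.0, -0.0, 4.7]
gripper_width: 0.143
gripper_force: 58.4
```

>>> servo_tool --gripper '[0, 0, 0, 0, 0, 0, 0]' --offset '[[0, 0, 0.003], [0, 0, 0.005], [0, 0, 0.005], [0, 0, 0.005], [0, 0, 0.003], [0, 0, 0.002], [0, 0, 0]]' --delta_rot '[[0, 0, 0], [0, 0, 0], [0, 0, 0], [0, 0, 0], [0, 0, 0], [0, 0, 0], [0, 0, 0]]'

```text
time_s: 16.27
ee_pos: [597.0, -26.4, 151.3]
tcp_rot: [3.142, -0.0, -3.005]
ft_force: [2.4, -1.3, -9.8]
gripper_width: 0.141
gripper_force: 58.4
```

>>> servo_tool --gripper '[0, 0, 0, 0, 0, 0, 0, 0, 0, 0]' --offset '[[-0.0003, 0.002, 0], [-0.0005, 0.004, 0], [-0.0008, 0.006, 0], [-0.001, 0.007, 0], [-0.0011, 0.008, 0], [-0.0011, 0.008, 0], [-0.0011, 0.008, 0], [-0.0011, 0.008, 0], [-0.0011, 0.008, 0], [-0.0011, 0.008, 0]]' --delta_rot '[[0, 0, 0], [0, 0, 0], [0, 0, 0], [0, 0, 0], [0, 0, 0], [0, 0, 0], [0, 0, 0], [0, 0, 0], [0, 0, 0], [0, 0, 0]]'

```text
time_s: 17.52
ee_pos: [587.8, 41.2, 151.3]
tcp_rot: [-3.142, -0.0, -3.005]
ft_force: [2.5, -2.0, -8.5]
gripper_width: 0.139
gripper_force: 58.5
```

>>> servo_tool --gripper '[0, 0, 0, 0, 0, 0, 0, 0, 0, 0]' --offset '[[-0.0012, 0.008, 0], [-0.0012, 0.008, 0], [-0.0012, 0.008, 0], [-0.0012, 0.008, 0], [-0.0012, 0.008, 0], [-0.0012, 0.008, 0], [-0.0012, 0.008, 0], [-0.0011, 0.008, 0], [-0.001, 0.007, 0], [-0.0006, 0.005, 0]]' --delta_rot '[[0, 0, 0], [0, 0, 0], [0, 0, 0], [0, 0, 0], [0, 0, 0], [0, 0, 0], [0, 0, 0], [0, 0, 0], [0, 0, 0], [0, 0, 0]]'

```text
time_s: 18.77
ee_pos: [577.3, 117.2, 151.5]
tcp_rot: [-3.142, 0.001, -3.005]
ft_force: [5.8, 0.3, -7.7]
gripper_width: 0.138
gripper_force: 58.6
```

>>> servo_tool --gripper '[0, 0, 0, 0]' --offset '[[-0.0005, 0.0035, 0], [-0.0002, 0.002, 0], [0, 0, 0], [0, 0, 0]]' --delta_rot '[[0, 0, 0], [0, 0, 0], [0, 0, 0], [0, 0, 0]]'

```text
time_s: 19.27
ee_pos: [576.5, 122.8, 151.5]
tcp_rot: [3.141, 0.001, -3.005]
ft_force: [5.7, 2.1, -8.8]
gripper_width: 0.144
gripper_force: 58.6
```

```bash
python3 - <<'E'
from h import *
a=cam("scene")['color']; cv2.imwrite('pics/s1.png',cv2.resize(a[150:300,190:390],(800,600),interpolation=cv2.INTER_CUBIC)[:,:,::-1])
E
```

```text
(no output)
```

View pics/s1.png

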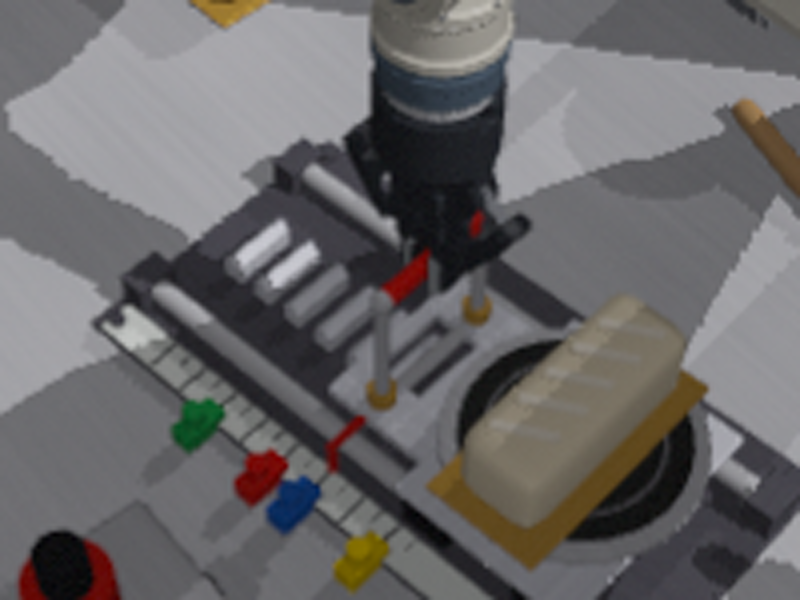

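The pointer at (335,465) lines up along the base's x direction with the blue clip at (293,503). The log rides steadily at (575,410). I'll lower the bar.

>>> servo_tool --gripper '[0, 0, 0, 0, 0, 0, 0, 0]' --offset '[[0, 0, -0.003], [0, 0, -0.005], [0, 0, -0.005], [0, 0, -0.004], [0, 0, -0.003], [0, 0, -0.002], [0, 0, -0.001], [0, 0, 0]]' --delta_rot '[[0, 0, 0], [0, 0, 0], [0, 0, 0], [0, 0, 0], [0, 0, 0], [0, 0, 0], [0, 0, 0], [0, 0, 0]]'

```text
time_s: 20.32
ee_pos: [576.6, 122.8, 128.8]
tcp_rot: [3.141, 0.002, -3.005]
ft_force: [4.2, 1.7, -6.5]
gripper_width: 0.137
gripper_force: 58.8
```

>>> servo_tool --gripper '[0.3, 0.6, 1, 1, 1, 1, 1, 1, 1, 1]' --offset '[[0, 0, 0], [0, 0, 0], [0, 0, 0], [0, 0, 0], [0, 0, 0], [0, 0, 0.01], [0, 0, 0.02], [0, 0, 0.03], [0, 0, 0.03], [0, 0, 0.02]]' --delta_rot '[[0, 0, 0], [0, 0, 0], [0, 0, 0], [0, 0, 0], [0, 0, 0], [0, 0, 0], [0, 0, 0], [0, 0, 0], [0, 0, 0], [0, 0, 0]]'

```text
time_s: 21.58
ee_pos: [576.3, 122.1, 240.6]
tcp_rot: [-3.141, 0.002, -3.005]
ft_force: [-0.8, 0.3, 1.0]
gripper_width: 0.998
gripper_force: 0.0
```

>>> servo_tool --gripper '[1, 1, 1, 1, 1, 1, 1, 1, 1]' --offset '[[0, -0.02, 0.01], [0, -0.03, 0.01], [0, -0.03, 0], [0, -0.03, 0], [0, -0.03, 0], [0, -0.03, 0], [0, -0.03, 0], [0, -0.02, 0], [0, 0, 0]]' --delta_rot '[[0, 0, 0], [0, 0, 0], [0, 0, 0], [0, 0, 0], [0, 0, 0], [0, 0, 0], [0, 0, 0], [0, 0, 0], [0, 0, 0]]'

```text
time_s: 22.7
ee_pos: [575.9, -99.5, 258.0]
tcp_rot: [3.141, -0.001, -3.008]
ft_force: [0.9, -0.4, 0.2]
gripper_width: 0.999
gripper_force: 0.0
```

```bash
python3 - <<'E'
from h import *
for n in("top","scene"):
    s=cam(n); a=s['color']; cv2.imwrite(f'pics/e_{n}.png',(cv2.resize(a[130:280,150:350],(800,600)) if n=="top" else cv2.resize(a[150:300,190:390],(800,600)))[:,:,::-1])
    for k in("pale_log_center","release_bar","blue_clip","turntable_top"):
      for d in env.silhouettes(n,k)[:1]:
        P=world(s,np.argwhere(d['region']&(s['z_map']>0)));
        T=P[(P[:,2]>(15 if 'clip' in k else 60 if 'turn' in k else 110))&(P[:,2]<150)].astype(np.float32)
        if len(T)>9:
            r=cv2.minAreaRect(T[:,:2].copy()); c=np.array(r[0])-[575.2,136.1]; a8=np.radians(7.9)
            print(n,k,round(d['confidence'],2),np.round(r[0],1),np.round(r[1]),round(r[2],1),'z90',np.percentile(T[:,2],90).round(),'base xy',(np.array([[np.cos(a8),np.sin(a8)],[-np.sin(a8),np.cos(a8)]])@c).round(1))
E
```

```text
top pale_log_center 0.64 [564.8 239.9] [156.  60.] 7.6 z90 141.0 base xy [  3.9 104.3]
top release_bar 0.86 [576.2 121.6] [107.  14.] 7.8 z90 134.0 base xy [ -1.  -14.5]
top turntable_top 0.88 [560.2 239.8] [137. 167.] 7.1 z90 77.0 base xy [ -0.6 104.8]
scene pale_log_center 0.63 [568.5 243.7] [152.  60.] 6.2 z90 138.0 base xy [  8.2 107.5]
scene release_bar 0.75 [580.6 123.8] [102.  15.] 6.9 z90 131.0 base xy [  3.7 -12.9]
scene blue_clip 0.51 [707.5 141. ] [35. 13.] 8.0 z90 30.0 base xy [131.7 -13.3]
scene turntable_top 0.82 [567.2 243.6] [142. 169.] 12.7 z90 73.0 base xy [  6.9 107.6]
```

View pics/e_top.png

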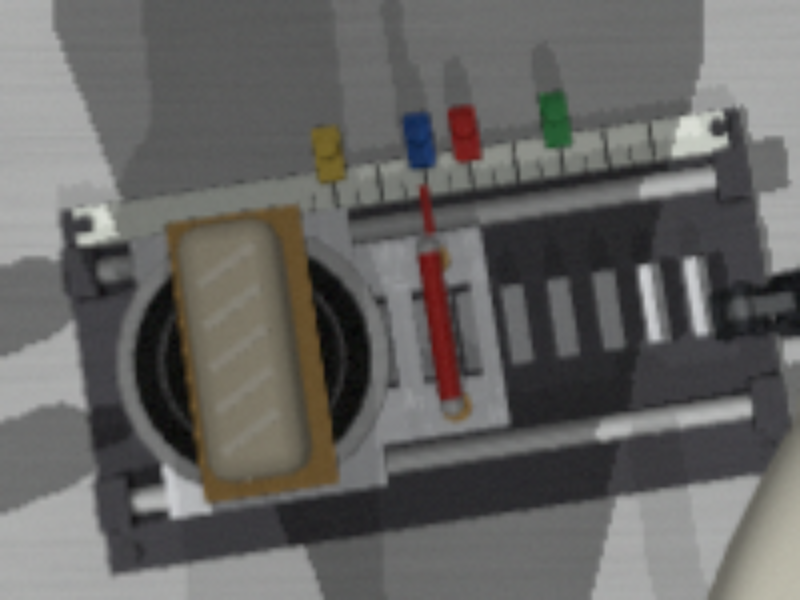

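View pics/e_scene.png

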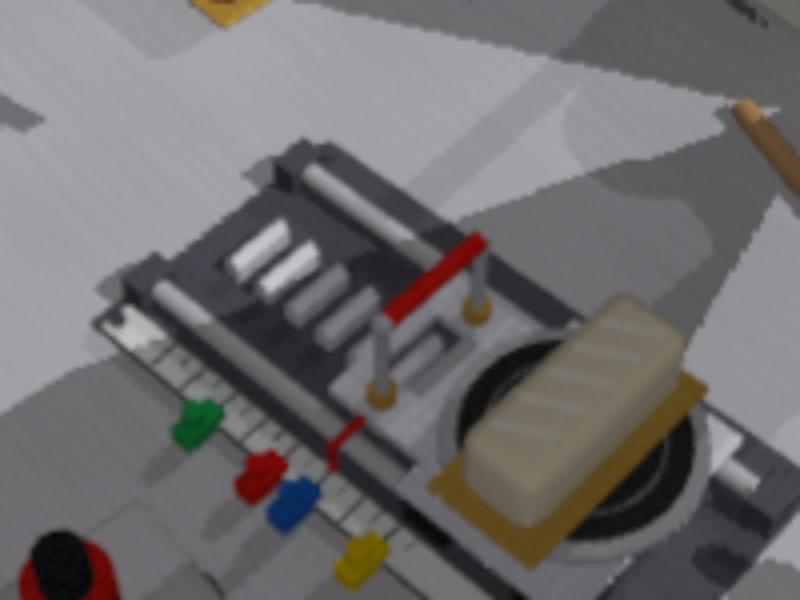

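The pointer at (425,190) in the top crop sits exactly at the blue clip (420,140). The bar is down, measured at base y = -14.5 and 131–134 mm at its top, the same as at the start. The log is centred and parallel to the bar.

```bash
python3 -c "
from workcell import env
print(env.job_done())"
```

```text
the job is handed in; nothing more can be done
None
```

The job is handed in at about 23 s: the pale log lies on the turntable parallel to the release bar, about 4 mm off centre by the camera, and the carriage is locked in the notch at the blue clip; the arm never touched the brown log or the bottles.

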